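# Hold the motif case's glass lid at its balance point

### The arm

A 6-joint arm with a two-finger parallel gripper is mounted at the origin on the work surface. World frame = base frame: x ahead of the robot, y to its left, z up, the work surface at z = 0. Lengths are in m, angles in degrees, forces in N, time in s.
With the tool pointing down it reaches from about 0.425 to 0.925 m from the base axis. Payload 12.5 kg.
Tool frame: the origin (TCP) lies at the centre of the arm's flange, where the gripper is bolted on; the fingertips stand 173 mm ahead of it and the grasp point (between the pads) lies 155 mm ahead of it; z points along the fingers, y is the line along which they close (so a half turn about z gives the same grasp; the last joint's range is limited). The gripper opens to 85 mm and grips with 20 to 120 N. Pads are 22 mm wide; open, the fingers measure 114 mm over their backs; the gripper's body (76 mm by 85 mm) begins 54 mm behind the grasp point. The pads swing forward as they close: fully open they stand 13 mm farther back than shut.
Start: joints at [60.871, 28.126, 89.318, -0, 62.55, -6.05], TCP at [0.245, 0.575, 0.405] pointing down, gripper open.
Joint ranges: [-177.58, 177.58], [-47.91, 125.51], [2.72, 160], [-65.01, 245.01], [3.68, 167.84], [-153.87, 153.87]. Speed limits (degrees/s): [127.2, 127.2, 159.86, 180, 180, 180].

### API

Orientations are given as [roll, pitch, yaw] about the fixed x, y, z axes, in that order (R = Rz(yaw) Ry(pitch) Rx(roll)).
In Python, from cell import manip, cams, nets gives the robot as it stands.
- The arm moves only by the tool send_rows, never from a script. Its arguments are lists of equal length, an entry for each row: "dp": the shift along the tool's x, y, z in mm, a list of three; "yaw": the turn about the tool's z in rad; "gripper": the opening, from 0 (shut) to 1 (fully open). In form: {"dp": [[x, y, z], ...], "yaw": [yaw, ...], "gripper": [gripper, ...]}. A call has 1 to 12 rows; each row shifts and turns the commanded pose from where the row before left it, along the tool's axes as they then stand; what a row does not reach is not made up. A row lasts 1/12 s, in which the tool goes at most 41.7 mm and 7.16 degrees, less where a joint would pass 70% of its speed; a pose out of reach is approached as far as the arm can. A call with a gripper value outside its range is refused whole. The fingers move at their own pace and stop on an object; the grip force is fixed at half the most. Time passes only in rows, so rows that do not move let the fingers close. It gives the time, the measured TCP pose, the force, the opening and the grip force at its end, in the units of the state.
- manip.read_state(): the state, without advancing time (a new reading comes with each control period).
- cams.snapshot(name): name is "side" or "top" or "wrist"; returns a dict with "color" (400x640x3 uint8, red, green, blue), "fx", "fy", "cx", "cy" (pixels), "rvec" (rotation vector, rad) and "tvec" (3), from world to camera coordinates, as OpenCV has them; the wrist camera has in their place "T_tool_cam" (4x4, takes a point from camera to tool coordinates, whose origin is the TCP and whose axes are the flange's). Camera axes: x right, y down, z forward; pixel columns grow to the right and rows downward; lengths in m; the calibration is good to about 2 mm. A picture is of the moment at which its call begins: read the wrist's pose just before it. There is no depth.
- manip.sign_off(): hands the job in; it is judged then, once.
Trained networks look in a picture, given as the dict that the camera call returned (one of the last four; its "shot" number tells which), for a name from the list of things; names that differ only in an ending like _2 or _b are one class to them, and where a whole thing is asked for, a point or a joint stands for the part that bears it (a point fixed in the world has none). Each returns a list of dicts, best first, with "score" (0 to 1); they miss things now and then, are a little off and sometimes report something else, mostly with a low value. They report only what shows in the picture. A call takes as long as a camera call.
- nets.look_for(picture, name): "box" ([centre column, centre row, width, height] in pixels, round what is visible of it).
- nets.regions_of(picture, name): "mask" (400x640 bool, what is visible of it) and "box" ([centre column, centre row, width, height] in pixels, round what is visible of it).
The state is a dict: "time": time; "q": joint angles; "dq": joint speeds; "effort": joint torques, N m; "tcp_pos": TCP position; "orientation": TCP orientation; "force": force on the tool from outside, world axes, zero at the start; "moment": the same for the moment, N m; "gripper_width": opening from 0.0 (shut) to 1.0 (fully open); "gripper_force": force on a finger pad.
Only numpy, scipy, OpenCV 4.12 (cv2) and the standard library are available. Lean on these libraries where they do the work, as an engineer would, in place of code of your own. Each camera call takes 0.05 s, during which the arm holds its last target. There are 200 camera calls.

### The job

The stay of the glass-lidded wire-motif case has come off and I am about to screw it back on. Take the lid by its enamel ball knob with a light pinch, swing it up slowly to the point where it balances on its hinges and not on past it, and finish still holding the knob with the lid steady at that balance point - do not let go. The enamel chips and the glass cracks, so no hard squeezing and no letting the lid drop, and leave the vase, the dish, the stay and the screwdriver where they are.

Things in the scene. Friction and masses are not known exactly. Their poses are not given: they have to be found in the camera images.
- lid (a joint): Lid angle: 0 shut, growing as it opens upward, 1.95 fallen right back. Hinge nearly frictionless; nothing else holds the lid. It balances at 1.42 rad (81 degrees, just short of upright): below that it drops shut, above that it falls back. Lid 0.4 to 0.67 kg: brown wooden frame 170 (front to back) x 260 x 22 mm with clear 4 mm glass; its underside lies in the hinge plane when shut.
- knob_center (a point): Centre of the lid's knob, a blue enamel ball 22 mm across on an 8 mm brass stem, mid-front of the lid: 30 mm out from the front rail's face, 203 mm from the hinge axis and 12 mm above hinge level when shut (72 mm above the bench). Pinched on its two sides along the hinge direction, it swivels in the fingers as the lid turns. It chips if the finger forces on it add up to over 90 N (45 N each).
- hinge_mid (a point): Middle of the hinge axis, at the top of the back of the case, 60 mm above the bench. The axis is level, along y; x points away from the knob side, z up. Fixed to the case. The lid opens by turning about +y.
- case: The motif case: a brown wooden box 170 (x) x 260 (y) x 60 mm with a felt bed of small copper scrolls, firmly on the bench under the lid; brass hinges at its back (+x), knob in front (-x). Origin at the centre of its underside, z up. It does not move.
- vase_center (a point): Middle (half-way up, 95 mm) of a brown copper vase, 190 mm high, 105 mm wide at the shoulder, standing loose beside the case. Leave alone.
- dish_center (a point): Middle of a white dish, 90 mm across, 28 mm high, loose beside the case. Leave alone.
- stay_center (a point): Middle of the brass lid stay, a slotted flat strip 166 x 18 x 4 mm (12 mm high at its thumb nut) lying loose beside the case. Leave alone.
- driver: Screwdriver with a red handle, 160 mm long, along its x axis, lying loose beside the case. Leave alone.

How it is judged:
By the outcome, as a careful person would: the job done as asked, in the order asked, and still so for the second after the job is handed in, while the arm keeps its last pose, push and grip.
It also fails if it takes over 48 s, if anything falls off the work surface, if the arm or the gripper's body presses on something with over 40 N, if the wrist force passes 120 N, or if a joint passes its speed limit or range.

## Working session

There is one attempt and no reset: what is moved stays moved. The work goes in short steps, Python scripts to look and compute and a tool call to move; the robot and the scene stay as the last step left them, time stands still between calls to the robot, and variables do not carry over. Pictures are saved under pics/ and viewed, at most 10 in all, crops included, and the job is handed in when it is done.

Besides the shell and the picture viewer there is one more tool, called after "Request:" by a JSON object that holds its "api" and its "payload", one argument or row to a line. send_rows: Moves the arm, as the interface text tells. Its arguments: {"type":"object","properties":{"dp":{"type":"array","items":{"type":"array","items":{"type":"number"}}},"yaw":{"type":"array","items":{"type":"number"}},"gripper":{"type":"array","items":{"type":"number"}}},"required":["dp","yaw","gripper"]}

```bash
mkdir -p pics; ls
cat > h.py <<'E'
import numpy as np, cv2
from cell import manip, cams, nets
def P(s):
    R=cv2.Rodrigues(np.array(s["rvec"],float))[0]; return R,np.array(s["tvec"],float).reshape(3)
def ray(s,u,v):
    R,t=P(s); d=R.T@np.array([(u-s["cx"])/s["fx"],(v-s["cy"])/s["fy"],1]); return -R.T@t,d/np.linalg.norm(d)
def atz(s,u,v,z):
    o,d=ray(s,u,v); return o+d*(z-o[2])/d[2]
def proj(s,p):
    R,t=P(s); c=R@np.array(p)+t; return s["fx"]*c[0]/c[2]+s["cx"],s["fy"]*c[1]/c[2]+s["cy"]
def tri(L):
    A=0;b=0
    for o,d in L:
        M=np.eye(3)-np.outer(d,d);A=A+M;b=b+M@o
    return np.linalg.solve(A,b)
def save(s,n): cv2.imwrite("pics/"+n,s["color"][:,:,::-1])
E
python3 - <<'E'
from h import *
np.set_printoptions(precision=4,suppress=True)
st=manip.read_state();print({k:np.round(st[k],3) for k in st})
S={}
for n in ["side","top"]:
    s=cams.snapshot(n);S[n]=s;save(s,n+"0.png")
    print(n,-P(s)[0].T@P(s)[1])
    for t in ["knob_center","lid","case","vase_center","dish_center","stay_center","driver"]:
        r=nets.look_for(s,t)[:2]; print(t,[(np.round(x["box"],1),round(x["score"],2), atz(s,*x["box"][:2],.072)) for x in r])
im=np.hstack([S["side"]["color"],S["top"]["color"]])
E
```

```text
pics
{'time': np.float64(0.0), 'q': array([60.87 , 28.164, 89.35 , -0.001, 62.548, -6.05 ]), 'dq': array([-0.02 , -0.029,  0.066,  0.019,  0.056, -0.075]), 'effort': array([  0.004, -61.846, -26.159,   0.   ,   0.004,   0.   ]), 'tcp_pos': array([0.245, 0.575, 0.404]), 'orientation': array([-179.938,   -0.005,  156.92 ]), 'force': array([ 0.902, -0.31 , -0.5  ]), 'moment': array([-0.019,  0.033,  0.064]), 'gripper_force': np.float64(0.0), 'gripper_width': np.float64(1.002)}
side [ 0.1187 -0.4695  0.7936]
knob_center [(array([331.9, 244.9, 136.7, 107.9]), 0.98, array([ 0.5496, -0.0836,  0.072 ]))]
lid [(array([331. , 244.5, 138.2, 106.8]), 0.92, array([ 0.549 , -0.0814,  0.072 ]))]
case [(array([334.4, 252.9, 139.3, 127.9]), 0.62, array([ 0.5373, -0.1028,  0.072 ])), (array([272. , 181.6,  31.4,  17.9]), 0.51, array([0.5907, 0.169 , 0.072 ]))]
vase_center [(array([470.7, 276. ,  56.4,  89. ]), 0.82, array([ 0.6942, -0.3441,  0.072 ]))]
dish_center [(array([270.4, 178.8,  32.7,  27.9]), 0.75, array([0.5948, 0.1802, 0.072 ]))]
stay_center [(array([402.4, 343.6,  47. ,  65.1]), 0.84, arr
[... 237 characters left out ...]
)), (array([259.5, 254.2,  20.3,  60.3]), 0.62, array([0.4668, 0.156 , 0.072 ]))]
lid [(array([358.9, 222.2, 116.9,  94.4]), 0.86, array([ 0.5398, -0.0714,  0.072 ]))]
case [(array([361.5, 220.9, 116.4,  93.5]), 0.91, array([ 0.5428, -0.0775,  0.072 ]))]
vase_center [(array([480.9, 166. ,  58. ,  45.6]), 0.6, array([ 0.6736, -0.3634,  0.072 ]))]
dish_center [(array([238.6, 191.1,  36.4,  37.7]), 0.74, array([0.6129, 0.2079, 0.072 ]))]
stay_center [(array([454.7, 236.7,  23.6,  67.6]), 0.85, array([ 0.5061, -0.2914,  0.072 ]))]
driver [(array([480. , 166.9,  55.4,  48.2]), 0.5, array([ 0.6715, -0.3611,  0.072 ])), (array([455. , 236.4,  19.4,  64.9]), 0.3, array([ 0.5068, -0.2921,  0.072 ]))]
```

View pics/side0.png

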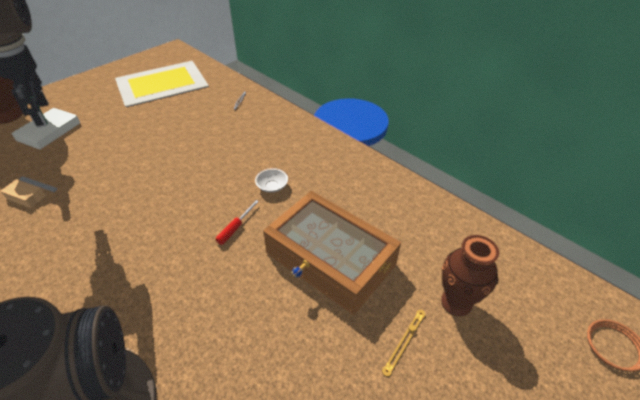

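View pics/top0.png

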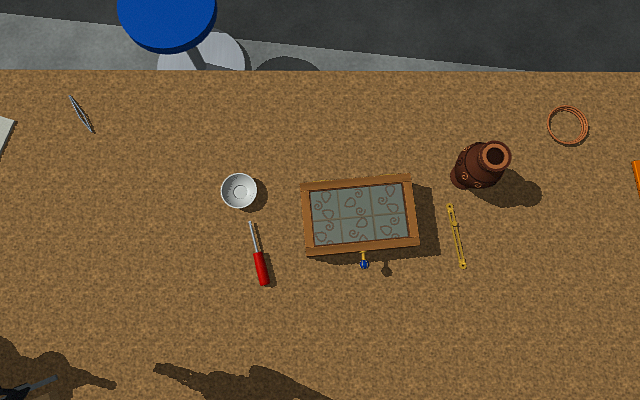

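The top view shows the knob at about (364,265) and the case from (302,178) to (419,255). The side view shows the knob at about (298,271). The dish and driver lie to the left of the case, the stay and vase to the right. Next I'll triangulate the knob and fit the box.

```bash
cat > fit.py <<'E'
from h import *
from scipy.optimize import minimize
np.set_printoptions(precision=4,suppress=True)
L=[];V=[]
for n,(u,v) in {"side":(298,271),"top":(364,265)}.items():
    s=cams.snapshot(n); c=s["color"].astype(int)
    b=(c[:,:,2]>c[:,:,0]+25)&(c[:,:,2]>c[:,:,1]+10)
    w=np.zeros_like(b);w[v-12:v+13,u-12:u+13]=1; ys,xs=np.nonzero(b&w); 
    u,v=(xs.min()+xs.max())/2,(ys.min()+ys.max())/2
    print(n,len(xs),u,v,xs.mean(),ys.mean(),atz(s,u,v,.072)); L.append(ray(s,u,v))
    m=np.zeros((400,640),bool)
    for t in("lid","case"):
        r=nets.regions_of(s,t)
        if r: m|=r[0]["mask"]; print(t,r[0]["score"],r[0]["mask"].sum())
    m=cv2.morphologyEx(m.astype(np.uint8),cv2.MORPH_OPEN,np.ones((9,9)))
    V.append((s,m)); o=s["color"].copy(); o[m>0,1]=255; cv2.imwrite(f"pics/m_{n}.png",o[:,:,::-1])
print("knob",tri(L))
def cost(p,views):
    x,y,a=p;a=np.radians(a);R=np.array([[np.cos(a),-np.sin(a)],[np.sin(a),np.cos(a)]]);k=0
    for s,m in views:
        q=[proj(s,[*(R@[i,j]+[x,y]),z]) for i in(-.085,.085) for j in(-.13,.13) for z in(0,.082)]
        h=cv2.convexHull(np.float32(q));w=np.zeros((400,640),np.uint8)
        cv2.fillConvexPoly(w,np.int32(h*16),1,shift=4); k+=1-(w&m).sum()/(w|m).sum()
    return k
for vs in(V,V[:1],V[1:]):
    r=min((minimize(cost,[.53,-.07,a],args=(vs,),method="Nelder-Mead",options=dict(initial_simplex=[[.53,-.07,a],[.55,-.07,a],[.53,-.09,a],[.53,-.07,a+6]])) for a in(-8,0,8)),key=lambda r:r.fun)
    a=np.radians(r.x[2]);f=r.x[:2]+np.array([np.cos(a),np.sin(a)])*(.085-.203); print(r.x,r.fun,"knob pred",f)
E
python3 fit.py
```

```text
side 51 297.0 271.0 296.54901960784315 271.1764705882353 [ 0.447 -0.08   0.072]
lid 0.66 7708
top 52 364.0 264.0 363.78846153846155 263.65384615384613 [ 0.4444 -0.0813  0.072 ]
lid 0.83 8390
case 0.7 8822
knob [ 0.445  -0.0813  0.0751]
[ 0.5596 -0.07    4.9275] 0.2388991301941079 knob pred [ 0.442  -0.0802]
[ 0.5849 -0.0512  4.7725] 0.1825645457491628 knob pred [ 0.4673 -0.061 ]
[ 0.5586 -0.0704  5.0746] 0.013162412727480866 knob pred [ 0.441  -0.0809]
```

Request:
{"api": "send_rows", "payload": {
  "dp": [
    [0,0,0],
    [0,0,0],
    [0,0,0],
    [0,0,0],
    [0,0,0]
  ],
  "yaw": [-0.098,-0.098,-0.098,-0.098,-0.098],
  "gripper": [1,1,1,1,1]
}}

```text
time: 1.52
tcp_pos: [0.245, 0.575, 0.4047]
orientation: [180.0, 0.0, -174.7]
force: [0.4, -0.6, 0.2]
gripper_width: 1.0
gripper_force: 0.0
```

Request:
{"api": "send_rows", "payload": {
  "dp": [
    [-17,-29,0],
    [-17,-29,0],
    [-17,-29,0],
    [-17,-29,0],
    [-17,-29,0],
    [-17,-29,0],
    [-17,-29,0],
    [-17,-29,0],
    [-17,-29,0],
    [-17,-29,0],
    [-17,-29,0],
    [-17,-29,0]
  ],
  "yaw": [0,0,0,0,0,0,0,0,0,0,0,0],
  "gripper": [1,1,1,1,1,1,1,1,1,1,1,1]
}}

```text
time: 2.52
tcp_pos: [0.4792, 0.2446, 0.4049]
orientation: [180.0, 0.0, -175.0]
force: [0.8, 0.5, 0.2]
gripper_width: 1.002
gripper_force: 0.0
```

Request:
{"api": "send_rows", "payload": {
  "dp": [
    [5.2,-27,6],
    [5.2,-27,6],
    [5.2,-27,6],
    [5.2,-27,6],
    [5.2,-27,6],
    [5.2,-27,6],
    [5.2,-27,6],
    [5.2,-27,6],
    [5.2,-27,6],
    [5.2,-27,6],
    [5.2,-27,6],
    [5.2,-27,6]
  ],
  "yaw": [0,0,0,0,0,0,0,0,0,0,0,0],
  "gripper": [1,1,1,1,1,1,1,1,1,1,1,1]
}}

```text
time: 3.52
tcp_pos: [0.4443, -0.0834, 0.3326]
orientation: [-180.0, 0.0, -175.0]
force: [1.3, -0.4, -1.3]
gripper_width: 0.997
gripper_force: 0.0
```

Run:
```python
from h import *
np.set_printoptions(precision=4,suppress=True)
st=manip.read_state();print(st["tcp_pos"],st["orientation"])
s=cams.snapshot("wrist");save(s,"w1.png");print(s["T_tool_cam"],s["fx"],s["cx"])
c=s["color"].astype(int);b=(c[:,:,2]>c[:,:,0]+25)&(c[:,:,2]>c[:,:,1]+10)
n,_,S,C=cv2.connectedComponentsWithStats(b.astype(np.uint8));print([(S[i],C[i]) for i in range(1,n) if S[i][4]>60])
```

```text
[ 0.4443 -0.0834  0.3326] [-179.992     0.0314 -174.9995]
[[-0.0025 -0.9539 -0.3     0.0767]
 [ 1.     -0.0024 -0.0009  0.0003]
 [ 0.0002 -0.3     0.9539  0.0301]
 [ 0.      0.      0.      1.    ]] 329.3583475493036 319.42312302586873
[(array([315, 197,  14,  28, 293], dtype=int32), array([321.3584, 212.0614])), (array([307, 198,  10,  24, 110], dtype=int32), array([310.7091, 208.7273])), (array([326, 198,  10,  25, 125], dtype=int32), array([331.504, 209.416]))]
```

View pics/w1.png

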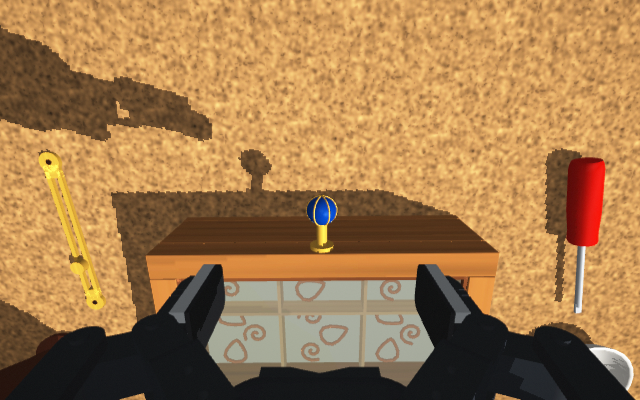

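The wrist view shows the knob at about (321.5,211), nearly centred between the fingers, and the lid's front edge nearly level around row 253. I'll refine the position and yaw from it.

```bash
cat > wr.py <<'E'
from h import *
from scipy.spatial.transform import Rotation as Ro
np.set_printoptions(precision=4,suppress=True)
def wcam():
    st=manip.read_state();s=cams.snapshot("wrist")
    T=np.eye(4);T[:3,:3]=Ro.from_euler("xyz",st["orientation"],degrees=True).as_matrix();T[:3,3]=st["tcp_pos"]
    W=np.linalg.inv(T@np.array(s["T_tool_cam"])); s["rvec"]=cv2.Rodrigues(W[:3,:3])[0].ravel();s["tvec"]=W[:3,3]
    return st,s
E
python3 - <<'E'
from wr import *
st,s=wcam()
print("knob",atz(s,321.5,211,.072), "cam",ray(s,0,0)[0])
g=cv2.GaussianBlur(s["color"].astype(float).sum(2),(1,5),1); e=np.diff(g,axis=0)
for lo,hi,z in((244,262,.082),(264,288,.082)):
  for sg in(1,-1):
    us=np.arange(235,410) if lo>260 else np.r_[160:300,345:490]
    q=e[lo:hi,us]*sg; vs=q.argmax(0)+lo+.5
    k=np.ones(len(us),bool)
    for _ in range(6):
        p=np.polyfit(us[k],vs[k],1); k=abs(np.polyval(p,us)-vs)<1.2
        if k.sum()<10: break
    A,B=atz(s,200,np.polyval(p,200),z),atz(s,450,np.polyval(p,450),z)
    d=(A-B)*np.sign((A-B)[1]); print(lo,sg,p,k.sum(),"hinge yaw",np.degrees(np.arctan2(-d[0],d[1])),(A+B)/2)
E
```

```text
knob [ 0.4445 -0.085   0.072 ] cam [ 0.3678 -0.0928  0.3016]
244 1 [ -0.009  257.8103] 285 hinge yaw 5.38082195791229 [ 0.4748 -0.08    0.082 ]
244 -1 [  0.0102 243.4326] 169 hinge yaw 4.173924400873738 [ 0.4683 -0.0803  0.082 ]
264 1 [ -0.0088 284.6154] 169 hinge yaw 5.387192200735911 [ 0.497 -0.078  0.082]
264 -1 [ -0.008  280.7729] 174 hinge yaw 5.3305652948991975 [ 0.494  -0.0783  0.082 ]
```

Request:
{"api": "send_rows", "payload": {
  "dp": [
    [0,0,10],
    [0,0,10],
    [0,0,10],
    [0,0,10],
    [0,0,10],
    [0,0,10],
    [0,0,10],
    [0,0,10],
    [0,0,10],
    [0,0,10],
    [0,0,5.5],
    [0,0,0]
  ],
  "yaw": [-0.0035,0,0,0,0,0,0,0,0,0,0,0],
  "gripper": [1,1,1,1,1,1,0.7,0.6,0.5,0.45,0.42,0.4]
}}

```text
time: 4.62
tcp_pos: [0.4446, -0.0817, 0.2265]
orientation: [180.0, -0.1, -174.8]
force: [0.0, -0.3, 0.1]
gripper_width: 0.401
gripper_force: 0.0
```

Run:
```python
from wr import *
st,s=wcam();save(s,"w2.png");print(st["tcp_pos"],st["gripper_width"],st["force"])
```

```text
[ 0.4446 -0.0817  0.2265] 0.4010353261375865 [ 0.0407 -0.2624  0.1173]
```

View pics/w2.png

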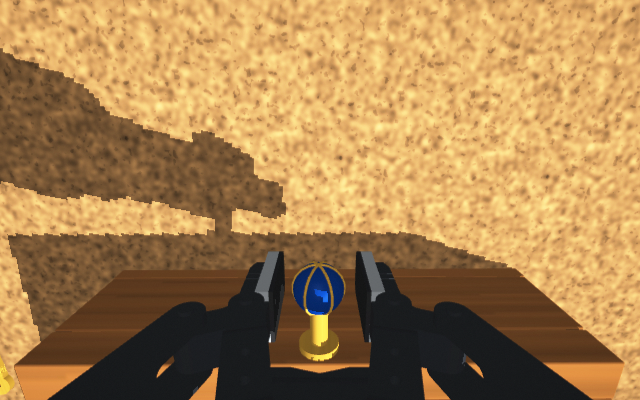

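The knob sits at about (319,289), centred between the pads (inner edges at 284 and 356). Now I'll close gently.

Request:
{"api": "send_rows", "payload": {
  "dp": [
    [0,0,0],
    [0,0,0],
    [0,0,0],
    [0,0,0]
  ],
  "yaw": [0,0,0,0],
  "gripper": [0.33,0.29,0.27,0.27]
}}

```text
time: 5.0
tcp_pos: [0.4446, -0.0821, 0.2276]
orientation: [-180.0, 0.0, -174.8]
force: [-0.6, 0.2, -0.4]
gripper_width: 0.269
gripper_force: 0.0
```

Request:
{"api": "send_rows", "payload": {
  "dp": [
    [0,0,0],
    [0,0,0]
  ],
  "yaw": [0,0],
  "gripper": [0.26,0.26]
}}

```text
time: 5.17
tcp_pos: [0.4446, -0.0821, 0.2273]
orientation: [-180.0, 0.0, -174.8]
force: [-0.1, -0.7, 0.1]
gripper_width: 0.258
gripper_force: 0.0
```

Request:
{"api": "send_rows", "payload": {
  "dp": [
    [0,0,0],
    [0,0,0]
  ],
  "yaw": [0,0],
  "gripper": [0.255,0.255]
}}

```text
time: 5.33
tcp_pos: [0.4446, -0.0822, 0.2272]
orientation: [-180.0, 0.0, -174.8]
force: [-0.1, -0.6, 0.9]
gripper_width: 0.252
gripper_force: 0.5
```

Request:
{"api": "send_rows", "payload": {
  "dp": [
    [0,0,0],
    [0,0,0]
  ],
  "yaw": [0,0],
  "gripper": [0.245,0.245]
}}

```text
time: 5.5
tcp_pos: [0.4446, -0.0822, 0.2273]
orientation: [-180.0, 0.0, -174.8]
force: [-0.6, -0.4, 3.5]
gripper_width: 0.251
gripper_force: 7.0
```

Request:
{"api": "send_rows", "payload": {
  "dp": [
    [0,0,0],
    [0,0,0]
  ],
  "yaw": [0,0],
  "gripper": [0.235,0.235]
}}

```text
time: 5.67
tcp_pos: [0.4446, -0.0821, 0.2273]
orientation: [-180.0, 0.0, -174.8]
force: [-1.1, -0.2, 5.1]
gripper_width: 0.239
gripper_force: 17.5
```

Run:
```python
import numpy as np
from cell import manip
s=manip.read_state();print(s["time"],s["gripper_force"],s["gripper_width"],s["tcp_pos"],s["force"])
R=np.hypot(203,12);f0=np.arctan2(12,203);f=f0+np.linspace(0,1.42,13)
X=R*np.cos(f)-203;Z=-(R*np.sin(f)-12);a=b=0
for i in range(1,13):
    dx=round((X[i]-a)/12/.05)*.05;dz=round((Z[i]-b)/12/.05)*.05;a+=12*dx;b+=12*dz
    print(i,round(dx,2),round(dz,2),"cum",round(a,1),round(b,1),round(X[i],1),round(Z[i],1))
```

```text
5.6667 17.50889003276825 0.23906176431291837 [ 0.44458612 -0.08214138  0.22731971] [-1.11639828 -0.24811512  5.05805913]
1 -0.25 -2.0 cum -3.0 -24.0 -2.8 -23.9
2 -0.45 -1.95 cum -8.4 -47.4 -8.5 -47.3
3 -0.7 -1.85 cum -16.8 -69.6 -16.8 -69.8
4 -0.9 -1.8 cum -27.6 -91.2 -27.8 -91.2
5 -1.15 -1.65 cum -41.4 -111.0 -41.2 -111.2
6 -1.3 -1.55 cum -57.0 -129.6 -56.9 -129.4
7 -1.45 -1.35 cum -74.4 -145.8 -74.6 -145.7
8 -1.65 -1.15 cum -94.2 -159.6 -94.1 -159.7
9 -1.75 -1.0 cum -115.2 -171.6 -115.1 -171.4
10 -1.85 -0.75 cum -137.4 -180.6 -137.4 -180.5
11 -1.95 -0.5 cum -160.8 -186.6 -160.6 -186.9
12 -1.95 -0.3 cum -184.2 -190.2 -184.4 -190.5
```

Request:
{"api": "send_rows", "payload": {
  "dp": [
    [-0.25,0,-2],
    [-0.25,0,-2],
    [-0.25,0,-2],
    [-0.25,0,-2],
    [-0.25,0,-2],
    [-0.25,0,-2],
    [-0.25,0,-2],
    [-0.25,0,-2],
    [-0.25,0,-2],
    [-0.25,0,-2],
    [-0.25,0,-2],
    [-0.25,0,-2]
  ],
  "yaw": [0,0,0,0,0,0,0,0,0,0,0,0],
  "gripper": [0.235,0.235,0.235,0.235,0.235,0.235,0.235,0.235,0.235,0.235,0.235,0.235]
}}

```text
time: 6.67
tcp_pos: [0.4476, -0.0818, 0.2514]
orientation: [180.0, 0.0, -174.8]
force: [-1.3, -2.2, -2.2]
gripper_width: 0.238
gripper_force: 17.3
```

Run:
```python
from wr import *
st,s=wcam();save(s,"w3.png");print(st["tcp_pos"],st["gripper_width"],st["gripper_force"],st["force"],st["moment"])
s=cams.snapshot("side");cv2.imwrite("pics/s3.png",cv2.resize(s["color"][150:350,200:440,::-1],None,fx=2.5,fy=2.5))
```

```text
[ 0.4476 -0.0818  0.2514] 0.23819562467452426 17.30688840150833 [-1.3449 -2.1961 -2.2281] [-0.4588  0.2993  0.0019]
```

View pics/w3.png

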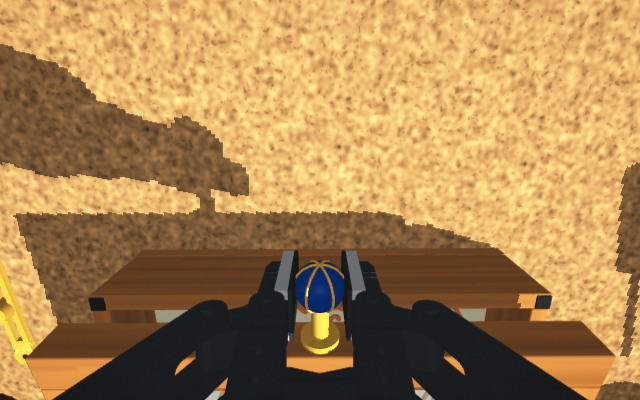

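The lid is rising with the knob held at about (320,287), and the case interior shows below it. I'll continue along the arc.

Request:
{"api": "send_rows", "payload": {
  "dp": [
    [-0.45,0,-1.95],
    [-0.45,0,-1.95],
    [-0.45,0,-1.95],
    [-0.45,0,-1.95],
    [-0.45,0,-1.95],
    [-0.45,0,-1.95],
    [-0.45,0,-1.95],
    [-0.45,0,-1.95],
    [-0.45,0,-1.95],
    [-0.45,0,-1.95],
    [-0.45,0,-1.95],
    [-0.45,0,-1.95]
  ],
  "yaw": [0,0,0,0,0,0,0,0,0,0,0,0],
  "gripper": [0.235,0.235,0.235,0.235,0.235,0.235,0.235,0.235,0.235,0.235,0.235,0.235]
}}

```text
time: 7.77
tcp_pos: [0.4533, -0.0813, 0.2749]
orientation: [-180.0, 0.1, -174.8]
force: [2.4, 0.5, -3.9]
gripper_width: 0.238
gripper_force: 17.2
```

Request:
{"api": "send_rows", "payload": {
  "dp": [
    [-0.7,0,-1.85],
    [-0.7,0,-1.85],
    [-0.7,0,-1.85],
    [-0.7,0,-1.85],
    [-0.7,0,-1.85],
    [-0.7,0,-1.85],
    [-0.7,0,-1.85],
    [-0.7,0,-1.85],
    [-0.7,0,-1.85],
    [-0.7,0,-1.85],
    [-0.7,0,-1.85],
    [-0.7,0,-1.85]
  ],
  "yaw": [0,0,0,0,0,0,0,0,0,0,0,0],
  "gripper": [0.235,0.235,0.235,0.235,0.235,0.235,0.235,0.235,0.235,0.235,0.235,0.235]
}}

```text
time: 8.77
tcp_pos: [0.4614, -0.0806, 0.297]
orientation: [180.0, 0.0, -174.8]
force: [0.5, 0.6, -3.5]
gripper_width: 0.238
gripper_force: 17.2
```

Request:
{"api": "send_rows", "payload": {
  "dp": [
    [-0.9,0,-1.8],
    [-0.9,0,-1.8],
    [-0.9,0,-1.8],
    [-0.9,0,-1.8],
    [-0.9,0,-1.8],
    [-0.9,0,-1.8],
    [-0.9,0,-1.8],
    [-0.9,0,-1.8],
    [-0.9,0,-1.8],
    [-0.9,0,-1.8],
    [-0.9,0,-1.8],
    [-0.9,0,-1.8]
  ],
  "yaw": [0,0,0,0,0,0,0,0,0,0,0,0],
  "gripper": [0.235,0.235,0.235,0.235,0.235,0.235,0.235,0.235,0.235,0.235,0.235,0.235]
}}

```text
time: 9.77
tcp_pos: [0.4723, -0.0795, 0.3186]
orientation: [180.0, 0.0, -174.8]
force: [1.8, 2.2, -3.9]
gripper_width: 0.242
gripper_force: 17.1
```

Request:
{"api": "send_rows", "payload": {
  "dp": [
    [-1.15,0,-1.65],
    [-1.15,0,-1.65],
    [-1.15,0,-1.65],
    [-1.15,0,-1.65],
    [-1.15,0,-1.65],
    [-1.15,0,-1.65],
    [-1.15,0,-1.65],
    [-1.15,0,-1.65],
    [-1.15,0,-1.65],
    [-1.15,0,-1.65],
    [-1.15,0,-1.65],
    [-1.15,0,-1.65]
  ],
  "yaw": [0,0,0,0,0,0,0,0,0,0,0,0],
  "gripper": [0.235,0.235,0.235,0.235,0.235,0.235,0.235,0.235,0.235,0.235,0.235,0.235]
}}

```text
time: 10.77
tcp_pos: [0.4859, -0.0783, 0.3383]
orientation: [180.0, 0.0, -174.8]
force: [-2.1, 4.2, -1.3]
gripper_width: 0.244
gripper_force: 17.3
```

Request:
{"api": "send_rows", "payload": {
  "dp": [
    [-1.3,0,-1.55],
    [-1.3,0,-1.55],
    [-1.3,0,-1.55],
    [-1.3,0,-1.55],
    [-1.3,0,-1.55],
    [-1.3,0,-1.55],
    [-1.3,0,-1.55],
    [-1.3,0,-1.55],
    [-1.3,0,-1.55],
    [-1.3,0,-1.55],
    [-1.3,0,-1.55],
    [-1.3,0,-1.55]
  ],
  "yaw": [0,0,0,0,0,0,0,0,0,0,0,0],
  "gripper": [0.235,0.235,0.235,0.235,0.235,0.235,0.235,0.235,0.235,0.235,0.235,0.235]
}}

```text
time: 11.77
tcp_pos: [0.5017, -0.0768, 0.3569]
orientation: [180.0, 0.1, -174.8]
force: [0.7, 4.3, -4.2]
gripper_width: 0.235
gripper_force: 17.2
```

Request:
{"api": "send_rows", "payload": {
  "dp": [
    [-1.45,0.05,-1.35],
    [-1.45,0.05,-1.35],
    [-1.45,0.05,-1.35],
    [-1.45,0.05,-1.35],
    [-1.45,0.05,-1.35],
    [-1.45,0.05,-1.35],
    [-1.45,0.05,-1.35],
    [-1.45,0.05,-1.35],
    [-1.45,0.05,-1.35],
    [-1.45,0.05,-1.35],
    [-1.45,0.05,-1.35],
    [-1.45,0.05,-1.35]
  ],
  "yaw": [0,0,0,0,0,0,0,0,0,0,0,0],
  "gripper": [0.235,0.235,0.235,0.235,0.235,0.235,0.235,0.235,0.235,0.235,0.235,0.235]
}}

```text
time: 12.77
tcp_pos: [0.5189, -0.0749, 0.3731]
orientation: [-180.0, 0.0, -174.8]
force: [2.2, 0.4, -5.6]
gripper_width: 0.239
gripper_force: 17.0
```

Request:
{"api": "send_rows", "payload": {
  "dp": [
    [-1.65,0.05,-1.15],
    [-1.65,0.05,-1.15],
    [-1.65,0.05,-1.15],
    [-1.65,0.05,-1.15],
    [-1.65,0.05,-1.15],
    [-1.65,0.05,-1.15],
    [-1.65,0.05,-1.15],
    [-1.65,0.05,-1.15],
    [-1.65,0.05,-1.15],
    [-1.65,0.05,-1.15],
    [-1.65,0.05,-1.15],
    [-1.65,0.05,-1.15]
  ],
  "yaw": [0,0,0,0,0,0,0,0,0,0,0,0],
  "gripper": [0.235,0.235,0.235,0.235,0.235,0.235,0.235,0.235,0.235,0.235,0.235,0.235]
}}

```text
time: 13.77
tcp_pos: [0.5385, -0.0728, 0.3871]
orientation: [-179.9, 0.0, -174.8]
force: [-0.7, -6.3, -1.8]
gripper_width: 0.239
gripper_force: 17.4
```

Run:
```python
from wr import *
st,s=wcam();print(st["tcp_pos"],st["gripper_width"],st["gripper_force"],st["force"],st["moment"])
a=cams.snapshot("side");cv2.imwrite("pics/s4.png",np.hstack([cv2.resize(x["color"][100:400,200:440,::-1],None,fx=1.6,fy=1.6) for x in(a,s)]))
```

```text
[ 0.5385 -0.0728  0.3871] 0.23940408127047816 17.362144589424133 [-0.7259 -6.2854 -1.7637] [-0.995   0.1337  0.0098]
```

View pics/s4.png

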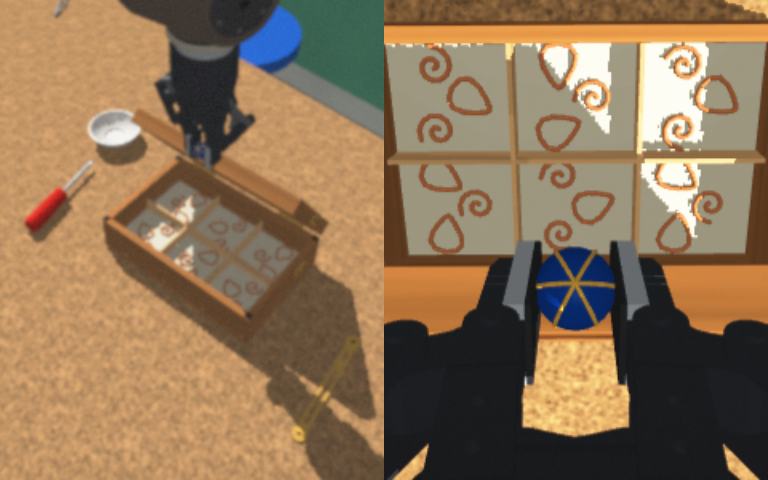

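The lid is about 55° up with the knob centred between the pads, and the dish, driver and stay haven't moved. The last sideways correction was too large, so I'll ease it back a little.

Request:
{"api": "send_rows", "payload": {
  "dp": [
    [-1.75,-0.05,-1],
    [-1.75,-0.05,-1],
    [-1.75,-0.05,-1],
    [-1.75,-0.05,-1],
    [-1.75,-0.05,-1],
    [-1.75,-0.05,-1],
    [-1.75,0,-1],
    [-1.75,0,-1],
    [-1.75,0,-1],
    [-1.75,0,-1],
    [-1.75,0,-1],
    [-1.75,0,-1]
  ],
  "yaw": [0,0,0,0,0,0,0,0,0,0,0,0],
  "gripper": [0.235,0.235,0.235,0.235,0.235,0.235,0.235,0.235,0.235,0.235,0.235,0.235]
}}

```text
time: 14.87
tcp_pos: [0.5595, -0.0709, 0.3988]
orientation: [-180.0, 0.0, -174.8]
force: [1.0, -4.5, -3.5]
gripper_width: 0.243
gripper_force: 17.2
```

Request:
{"api": "send_rows", "payload": {
  "dp": [
    [-1.85,0,-0.75],
    [-1.85,0,-0.75],
    [-1.85,0,-0.75],
    [-1.85,0,-0.75],
    [-1.85,0,-0.75],
    [-1.85,0,-0.75],
    [-1.85,0,-0.75],
    [-1.85,0,-0.75],
    [-1.85,0,-0.75],
    [-1.85,0,-0.75],
    [-1.85,0,-0.75],
    [-1.85,0,-0.75]
  ],
  "yaw": [0,0,0,0,0,0,0,0,0,0,0,0],
  "gripper": [0.235,0.235,0.235,0.235,0.235,0.235,0.235,0.235,0.235,0.235,0.235,0.235]
}}

```text
time: 15.87
tcp_pos: [0.5816, -0.0689, 0.4078]
orientation: [-180.0, 0.0, -174.8]
force: [-0.6, -4.3, -0.8]
gripper_width: 0.239
gripper_force: 17.4
```

Request:
{"api": "send_rows", "payload": {
  "dp": [
    [-1.95,0,-0.5],
    [-1.95,0,-0.5],
    [-1.95,0,-0.5],
    [-1.95,0,-0.5],
    [-1.95,0,-0.5],
    [-1.95,0,-0.5],
    [-1.95,0,-0.5],
    [-1.95,0,-0.5],
    [-1.95,0,-0.5],
    [-1.95,0,-0.5],
    [-1.95,0,-0.5],
    [-1.95,0,-0.5]
  ],
  "yaw": [0,0,0,0,0,0,0,0,0,0,0,0],
  "gripper": [0.235,0.235,0.235,0.235,0.235,0.235,0.235,0.235,0.235,0.235,0.235,0.235]
}}

```text
time: 16.87
tcp_pos: [0.6048, -0.0667, 0.414]
orientation: [-180.0, 0.0, -174.8]
force: [-0.9, -4.4, 5.4]
gripper_width: 0.24
gripper_force: 17.7
```

Request:
{"api": "send_rows", "payload": {
  "dp": [
    [-1.95,-0.05,-0.35],
    [-1.95,-0.05,-0.35],
    [-1.95,-0.05,-0.35],
    [-1.95,-0.05,-0.35],
    [-1.95,-0.05,-0.35],
    [-1.95,-0.05,-0.35],
    [-1.95,-0.05,-0.35],
    [-1.95,-0.05,-0.35],
    [-1.95,0,-0.35],
    [-1.95,0,-0.35],
    [-1.95,0,-0.35],
    [-1.95,0,-0.35]
  ],
  "yaw": [0,0,0,0,0,0,0,0,0,0,0,0],
  "gripper": [0.235,0.235,0.235,0.235,0.235,0.235,0.235,0.235,0.235,0.235,0.235,0.235]
}}

```text
time: 17.87
tcp_pos: [0.6281, -0.0647, 0.4175]
orientation: [180.0, -0.0, -174.8]
force: [0.1, 2.8, -0.8]
gripper_width: 0.24
gripper_force: 17.6
```

Run:
```python
from wr import *
for i in range(6):
    st,s=wcam();print(st["tcp_pos"],st["gripper_width"],st["gripper_force"],st["force"],st["moment"])
save(s,"w5.png")
a=cams.snapshot("side");save(a,"s5.png");b=cams.snapshot("top");save(b,"t5.png")
cv2.imwrite("pics/st5.png",np.hstack([cv2.resize(x["color"][y:y+240,230:430,::-1],None,fx=2,fy=2) for x,y in((a,100),(b,120))]))
```

```text
[ 0.6281 -0.0647  0.4175] 0.240214046687188 17.55365788936615 [ 0.122   2.7799 -0.7952] [ 0.3516  0.0693 -0.0285]
[ 0.6284 -0.0647  0.4176] 0.24109986093500593 17.584570348262787 [-0.5655  2.5082  0.1074] [0.4394 0.1466 0.0248]
[ 0.6282 -0.0647  0.4176] 0.23771554181175406 17.588517665863037 [-0.0567  3.9584  0.0997] [ 0.4333  0.1337 -0.0494]
[ 0.628  -0.0647  0.4175] 0.2389469924931649 17.593238353729248 [-0.7102  3.6197 -0.6586] [0.4917 0.1162 0.0144]
[ 0.6279 -0.0647  0.4175] 0.24005914989374316 17.579535841941833 [-0.7082  3.0219 -1.9522] [ 0.6379  0.1388 -0.0595]
[ 0.6279 -0.0647  0.4176] 0.2376333910283553 17.559794783592224 [-0.7797  4.4893 -2.4015] [ 0.6301  0.1016 -0.0466]
```

View pics/w5.png

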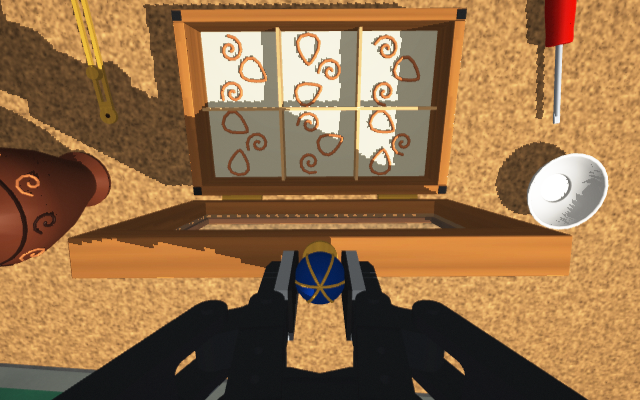

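View pics/st5.png

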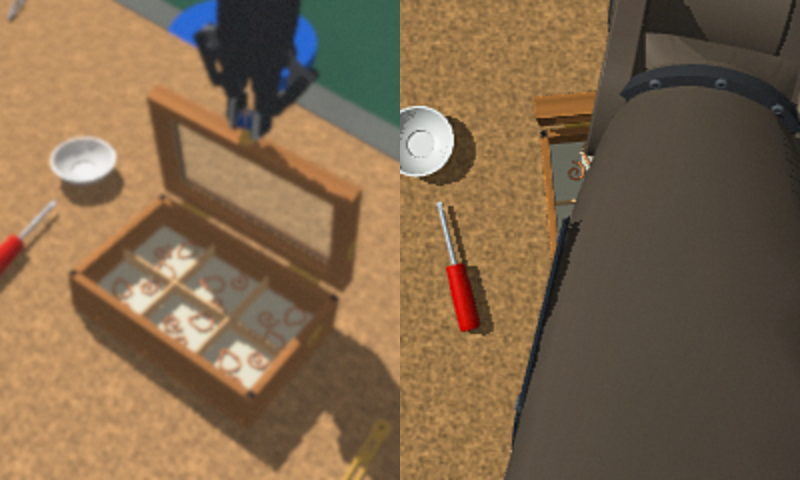

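The wrist view shows the lid near upright: rail face at rows 236–277, knob at about (320,280), loose items untouched. The knob's row has drifted about 9 px since the grasp, so it may lag in the pads. I'll fit the lid angle from this picture.

```bash
cat > ang.py <<'E'
from wr import *
from scipy.optimize import least_squares
import sys
def fit(s,st,name):
    g=cv2.cvtColor(s["color"],cv2.COLOR_RGB2GRAY)
    px=np.float32([[173,10],[466,10],[192,194],[447,191],[69,240],[69,277],[571,235],[570,275]])
    sp=cv2.cornerSubPix(g,px.reshape(-1,1,2).copy(),(5,5),(-1,-1),(3,50,.01)).reshape(-1,2)
    ok=np.linalg.norm(sp-px,axis=1)<5; sp[~ok]=px[~ok]; print(np.round(sp,1).tolist())
    def pts(p):
        x,y,z,a,th=p[:5]; c,S=np.cos(th),np.sin(th)
        H=[[-.17,-.13,0],[-.17,.13,0],[0,-.13,0],[0,.13,0]]
        for yy in(-.13,.13):
            for n in(0,.022): H.append([-.173*c+n*S,yy,.173*S+n*c])
        R=Ro.from_euler("z",a).as_matrix(); return (R@np.array(H).T).T+[x,y,z]
    R0,t0=P(s)
    def pr(p):
        Rt=Ro.from_rotvec(p[5:8]).as_matrix()
        c=(Rt@(R0@pts(p).T+t0[:,None])).T
        return np.c_[s["fx"]*c[:,0]/c[:,2]+s["cx"],s["fy"]*c[:,1]/c[:,2]+s["cy"]]
    w=np.array([.01]*3)
    for lid in (range(8),range(4,8)):
      f=lambda p:np.r_[(pr(p)-sp)[:].ravel()/1.5,(p[2]-.06)/.002,p[5:8]/w]
      break
    r=least_squares(f,[.6465,-.0635,.06,np.radians(5.2),1.42,0,0,0],x_scale=[.01,.01,.01,.05,.05,.01,.01,.01])
    J=np.linalg.inv(r.jac.T@r.jac); print("x,y,z,yaw,theta",r.x[:3],np.degrees(r.x[3]),r.x[4],"+-",J[4,4]**.5,r.x[5:]); print(np.round(pr(r.x)-sp,1).tolist())
    o=s["color"].copy()
    for q in pr(r.x): cv2.circle(o,tuple(int(v) for v in np.round(q)),3,(0,255,0),1)
    for q in sp: o[int(round(q[1])),int(round(q[0]))]=(255,0,255)
    cv2.imwrite("pics/"+name,o[:,:,::-1])
    return r.x[4]
st,s=wcam(); print(st["force"],st["tcp_pos"]); fit(s,st,sys.argv[1])
# knob by relative pixel shift
def camat(tcp): 
    T=np.eye(4);T[:3,:3]=Ro.from_euler("xyz",[180,0,-174.8],degrees=True).as_matrix();T[:3,3]=tcp
    W=np.linalg.inv(T@np.array(s["T_tool_cam"]));q=dict(s);q["rvec"]=cv2.Rodrigues(W[:3,:3])[0].ravel();q["tvec"]=W[:3,3];return q
K0=atz(camat([.4446,-.0817,.2270]),319,289,.072)
for th in(1.36,1.38,1.40,1.42,1.44):
    f=th+np.arctan2(12,203);d=.203-.20336*np.cos(f);a=np.radians(5.3)
    print(th,proj(s,K0+[d*np.cos(a),d*np.sin(a),.20336*np.sin(f)-.012]))
E
python3 ang.py f1.png
```

```text
[-0.7789  5.1662 -3.2989] [ 0.6279 -0.0647  0.4176]
[[173.0, 10.0], [466.29998779296875, 8.399999618530273], [194.89999389648438, 196.60000610351562], [447.0, 191.0], [69.0, 240.0], [69.0999984741211, 275.8999938964844], [571.7000122070312, 234.60000610351562], [570.0, 275.0]]
x,y,z,yaw,theta [ 0.6411 -0.0644  0.0593] 5.567369860112424 1.42569269791562 +- 0.00971382608090858 [-0.0066  0.0055  0.0017]
[[-1.4, 0.4], [0.2, -1.3], [-0.3, -0.9], [-0.7, 2.9], [-1.9, -2.5], [3.1, 2.2], [1.5, -0.4], [-1.4, 0.4]]
1.36 (np.float64(318.69464280535254), np.float64(263.02355251066496))
1.38 (np.float64(318.7391775791414), np.float64(272.1211258077329))
1.4 (np.float64(318.78365486929073), np.float64(281.0588516943127))
1.42 (np.float64(318.82798310157114), np.float64(289.82062577825377))
1.44 (np.float64(318.8720734318039), np.float64(298.39138714244046))
```

View pics/f1.png

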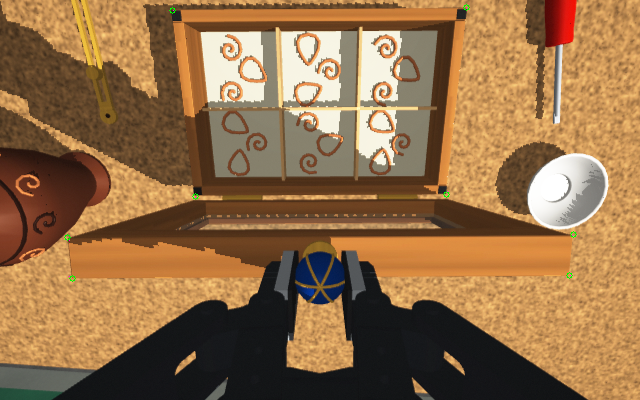

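The overlay corners scatter by ±3 px, so I'll use relative measures that don't depend on camera bias: ball circle fits and line-fitted rail edges.

```bash
cat > ang2.py <<'E'
from wr import *
from scipy.optimize import least_squares,brentq
def ball(c):
    c=c.astype(int); b=(c[:,:,2]>c[:,:,0]+20)&(c[:,:,2]>c[:,:,1]+5); m=np.zeros_like(b);m[185:330,280:360]=b[185:330,280:360]
    h=cv2.convexHull(np.argwhere(m)[:,::-1].astype(np.float32)); (x,y),r=cv2.minEnclosingCircle(h)
    ys,xs=np.nonzero(m); return dict(c=(round(x,1),round(y,1)),r=round(r,1),rows=(ys.min(),ys.max()),cols=(xs.min(),xs.max()))
ld=lambda n:cv2.imread("pics/"+n)[:,:,::-1]
if __name__=="__main__":
    for n in("w1.png","w2.png","w3.png","w5.png"): print(n,ball(ld(n)))
    st,s=wcam(); print(ball(s["color"]),st["tcp_pos"])
    def cam(tcp,o=(180,0,-174.8)):
        T=np.eye(4);T[:3,:3]=Ro.from_euler("xyz",o,degrees=True).as_matrix();T[:3,3]=tcp
        W=np.linalg.inv(T@np.array(s["T_tool_cam"]));q=dict(s);q["rvec"]=cv2.Rodrigues(W[:3,:3])[0].ravel();q["tvec"]=W[:3,3];return q
    s5=cam([.6279,-.0647,.4176])
    g=cv2.GaussianBlur(ld("w5.png").astype(float)[:,:,0]*1+ld("w5.png")[:,:,2]*-.5,(1,3),.8)
    a=np.radians(5.3);ux=np.array([np.cos(a),np.sin(a),0]);uy=np.array([-np.sin(a),np.cos(a),0])
    faces={"w1":atz(cam([.4443,-.0834,.3326],(180,.0,-175)),321.5,256.9-2*0-1.98+0,.082),}
    w1=cam([.4443,-.0834,.3326],(180,0,-175)); F=atz(w1,321.5,-.009*321.5+257.81,.082)
    K1=atz(w1,*ball(ld("w1.png"))["c"],.072); K2=atz(cam([.4446,-.0817,.2268]),*ball(ld("w2.png"))["c"],.072)
    print("face",F,"K",K1,K2)
    for nm,h in(("face",F@ux+.173),("w1",K1@ux+.203),("w2",K2@ux+.203)):
        def P3(r,n,y,th): return ux*(h-r*np.cos(th)+n*np.sin(th))+uy*y+np.array([0,0,.06+r*np.sin(th)+n*np.cos(th)])
        y0=K2@uy; row=ball(ld("w5.png"))["c"][1]
        print(nm,"hinge",h,"theta by knob",brentq(lambda t:proj(s5,P3(.203,.012,y0,t))[1]-row,1.2,1.6))
        for n,lo,hi in((0,230,246),(.022,270,284)):
            us=np.r_[90:230,400:550]; e=np.abs(np.diff(g,axis=0))[lo:hi,us]; v=e.argmax(0)+lo+.5
            k=np.ones(len(us),bool)
            for _ in range(8): p=np.polyfit(us[k],v[k],1);k=abs(np.polyval(p,us)-v)<1.5
            def ff(t):
                A,B=proj(s5,P3(.173,n,y0-.1,t)),proj(s5,P3(.173,n,y0+.1,t)); return np.mean([A[1]-np.polyval(p,A[0]),B[1]-np.polyval(p,B[0])])
            print("  rail n",n,p,k.sum(),"theta",brentq(ff,1.2,1.6))
E
python3 ang2.py
```

```text
w1.png {'c': (321.2, 210.5), 'r': 14.6, 'rows': (np.int64(197), np.int64(224)), 'cols': (np.int64(307), np.int64(335))}
w2.png {'c': (318.0, 288.4), 'r': 26.1, 'rows': (np.int64(263), np.int64(314)), 'cols': (np.int64(293), np.int64(343))}
w3.png {'c': (319.0, 286.4), 'r': 26.0, 'rows': (np.int64(261), np.int64(312)), 'cols': (np.int64(295), np.int64(344))}
w5.png {'c': (319.7, 277.5), 'r': 26.1, 'rows': (np.int64(252), np.int64(303)), 'cols': (np.int64(295), np.int64(344))}
{'c': (319.7, 277.5), 'r': 26.1, 'rows': (np.int64(252), np.int64(303)), 'cols': (np.int64(295), np.int64(344))} [ 0.6279 -0.0647  0.4176]
face [ 0.4756 -0.0791  0.082 ] K [ 0.4445 -0.082   0.072 ] [ 0.4451 -0.0822  0.072 ]
face hinge 0.6392252674193284 theta by knob 1.3917931650636015
  rail n 0 [ -0.0122 241.6702] 169 theta 1.40031227515
  rail n 0.022 [ -0.0127 281.7879] 174 theta 1.3969915636139238
w1 hinge 0.6380428666095251 theta by knob 1.3972761627009698
  rail n 0 [ -0.0122 241.6702] 169 theta 1.4067760424991143
  rail n 0.022 [ -0.0127 281.7879] 174 theta 1.4036102059210094
w2 hinge 0.6385800998178344 theta by knob 1.39478332062588
  rail n 0 [ -0.0122 241.6702] 169 theta 1.4038379235284053
  rail n 0.022 [ -0.0127 281.7879] 174 theta 1.4006001523550038
```

Estimates agree on about 1.40 rad, 0.02 short of balance. I'll move 3.2 mm further and measure again.

Request:
{"api": "send_rows", "payload": {
  "dp": [
    [-0.4,0.05,0],
    [-0.4,0.05,0],
    [-0.4,0.05,0],
    [-0.4,0.05,0],
    [-0.4,0,0],
    [-0.4,0,0],
    [-0.4,0,0],
    [-0.4,0,0],
    [0,0,0],
    [0,0,0],
    [0,0,0],
    [0,0,0]
  ],
  "yaw": [0,0,0,0,0,0,0,0,0,0,0,0],
  "gripper": [0.235,0.235,0.235,0.235,0.235,0.235,0.235,0.235,0.235,0.235,0.235,0.235]
}}

```text
time: 19.37
tcp_pos: [0.6311, -0.0644, 0.418]
orientation: [180.0, 0.0, -174.8]
force: [-0.8, 5.8, -3.5]
gripper_width: 0.238
gripper_force: 17.5
```

```bash
python3 - <<'E'
from wr import *
st,s=wcam();save(s,"w6.png");p=st["tcp_pos"];print(p,st["orientation"],st["force"],st["gripper_force"])
t=open("ang2.py").read().replace("w5.png","w6.png").replace("[.6279,-.0647,.4176]",str(list(np.round(p,5))).replace("np.float64","")).replace("230,246","234,252").replace("270,284","274,292")
open("ang3.py","w").write(t)
E
python3 ang3.py | grep -v w[123].png
```

```text
[ 0.6311 -0.0644  0.418 ] [ 179.9834    0.0026 -174.7986] [-0.8491  5.8177 -3.5492] 17.525144666433334
w6.png {'c': (319.7, 277.5), 'r': 26.1, 'rows': (np.int64(252), np.int64(303)), 'cols': (np.int64(295), np.int64(344))}
{'c': (319.7, 277.5), 'r': 26.1, 'rows': (np.int64(252), np.int64(303)), 'cols': (np.int64(295), np.int64(344))} [ 0.6311 -0.0644  0.418 ]
face [ 0.4756 -0.0791  0.082 ] K [ 0.4445 -0.082   0.072 ] [ 0.4451 -0.0822  0.072 ]
face hinge 0.6392255778233435 theta by knob 1.4080084275333253
  rail n 0 [ -0.0166 242.8192] 181 theta 1.4183079100436358
  rail n 0.022 [ -0.0128 286.2104] 38 theta 1.4313934388196727
w1 hinge 0.6380431736999835 theta by knob 1.4135306117022477
  rail n 0 [ -0.0166 242.8192] 181 theta 1.4248019319744207
  rail n 0.022 [ -0.0128 286.2104] 38 theta 1.4381356752757541
w2 hinge 0.6385805500878416 theta by knob 1.4110192070673784
  rail n 0 [ -0.0166 242.8192] 181 theta 1.4218491809492158
  rail n 0.022 [ -0.0128 286.2104] 38 theta 1.4350682053712684
```

```bash
python3 -c "
from cell import manip
s=manip.read_state();print(s['time'],s['dq'],s['gripper_force']);print(manip.sign_off())"
```

```text
19.4667 [-0.00164261  0.05061243  0.06954487 -0.06550413 -0.03345098  0.03707901] 17.52513214945793
the job is handed in; nothing more can be done
None
```

I raised the lid to about 1.415 rad by camera estimate (uncertain by roughly 0.01 rad; balance is 1.42) and handed it in at 19.5 s, holding it steady with about 17.5 N on each finger pad; no verdict came back.

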